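Load the inspection tray under the swing-arm ring light

TASK

Swing the ring light by its black handle to the left until its round head is well clear of the black inspection tray, then move both converter modules from the slanted stand into the tray, each lying flat, top up, in the bay with the strip of its own colour and with its tab in the gap beside that strip. With both in place, swing the light back to the right so that its head is centred over the tray, between the two bays, and let go; leave everything else on the bench as it is.

Things in the scene. Friction and masses are not known exactly. Their poses are not given: they have to be found in the camera images.
- tray_center (a point): Centre of the black inspection tray, on its floor, 10 mm above the table. The fixed tray is 170 mm (x) by 250 mm (y). Its x axis points to the edge with the coloured strips (away from the robot), y to the left, z up. Its two bays lie side by side, 124 mm apart along y; grey ribs 14 mm high and 6 mm thick at a bay's ends leave a place 116 by 62 mm, long way along x.
- bay_orange (a point): Centre of the bay with the orange strip (the left, +y one), on the tray floor; axes as the tray's. A bay's long sides are open for fingers except where a rib stands from 35 to 55 mm either side of its centre.
- bay_blue (a point): Centre of the bay with the blue strip (the right, -y one), on the tray floor; axes as the tray's. A bay's -x end is closed by a rib 40 mm wide.
- bay_orange_tab (a point): Where the middle of the orange tab belongs: 62 mm from the bay's centre along the tray's +x, 10 mm above the floor. There a bay's +x end has a gap 40 mm wide between two ribs; a module lies flat only with its tab in it.
- bay_blue_tab (a point): The same point for the blue tab in the blue bay.
- lamp (a joint): Swing angle of the ring light's arm about its upright post, rad. About 0 over the tray; it grows as the head swings to the tray's left (clockwise from above), stops at -0.6 and 1.5, stays where it is left, and takes about 2 N at the handle to move.
- lamp_hinge (a point): Point on the post's axis, at the height of the handle's grip point (250 mm above the table). The post is 22 mm thick, 223 mm high, with a base disc 90 mm across and 18 mm high; it stands beyond the tray's far left corner.
- lamp_handle (a point): Grip point on the upright black handle of the ring light: a rod 18 mm in diameter that rises 66 mm from the arm's top (204 mm above the table) to 270 mm; this point is on its axis, 20 mm below its top and 150 mm from the post's axis. The arm is a white bar 24 mm wide, 18 mm thick, level.
- lamp_head (a point): Centre of the underside of the white ring light's round head, 110 mm across and 34 mm high, 230 mm from the post's axis; underside 173 mm, top 207 mm above the table.
- stand: Green slanted stand, fixed; origin on the table under its centre, x up the slope (away from the robot), y left. Base 130 by 190 mm. 62 mm to either side along y: a rail 34 mm wide, 118 mm long (narrower than a module) rising towards +x at 32 degrees from level, with a lip of two prongs (16 mm high, 52 mm wide overall) at its low end; a module's underside centre rests 62 mm above the table.
- module_orange: Converter module: silvery block 110 by 56 by 24 mm, about 0.22 kg, with an orange tab (14 mm long, 24 mm wide, 12 mm thick) on one end and a band of the same colour on its top beside the tab. Origin at the centre of its flat underside; x along its length towards the tab, z out of its top. At the start it lies flat on one of the stand's sloping rails, tab up or down the slope.
- module_orange_tab (a point): Middle of the orange tab: 62 mm from the module's origin along its x, 10 mm above its underside.
- module_blue: Converter module: silvery block 110 by 56 by 24 mm, about 0.22 kg, with a blue tab (14 mm long, 24 mm wide, 12 mm thick) on one end and a band of the same colour on its top beside the tab. Origin at the centre of its flat underside; x along its length towards the tab, z out of its top. At the start it lies flat on one of the stand's sloping rails, tab up or down the slope.
- module_blue_tab (a point): Middle of the blue tab: 62 mm from the module's origin along its x, 10 mm above its underside.
- solder_spool: Bystander: solder spool with blue flanges standing on end, 60 mm across, 53 mm high, to the left of the lamp post.
- flux_bottle: Bystander: white bottle with yellow cap, 46 mm across, 145 mm high, standing behind the high end of the slanted stand.
- paste_jar: Bystander: amber jar, 60 mm across, 70 mm high, on the table at the tray's left (+y) side; the ring light passes above it.
- screwdriver: Bystander: yellow-handled screwdriver, 170 mm long, lying in front (robot side) of the slanted stand; its x axis runs along it.
- tape_roll: Bystander: red tape roll lying flat, 90 mm across, 25 mm high, beyond the tray's far edge.
- brush: Bystander: brush 130 mm long, lying at the back of the table.
- screw_cup: Bystander: blue ceramic cup, 70 mm across, 60 mm high, at the far left.
Mind the look-alikes: they are no part of the job. Leave any red look-alike of the module_orange alone.

How it is judged:
By the outcome, as a careful person would: the job done as asked, in the order asked, and still so for the second after the job is handed in, with the robot touching nothing.
It also fails if it takes over 72 s, if anything falls off the work surface, if the arm or the gripper's body presses on something with over 40 N, if the wrist force passes 120 N, or if a joint passes its speed limit or range.

ROBOT

A 6-joint arm with a two-finger parallel gripper is mounted at the origin on the work surface. World frame = base frame: x ahead of the robot, y to its left, z up, the work surface at z = 0. Lengths are in mm, angles in rad, forces in N, time in s.
With the tool pointing down it reaches from about 275 to 825 mm from the base axis. Payload 5.2 kg.
Tool frame: the origin (TCP) lies at the very end of the fingers, on their centre line; the grasp point (between the pads) lies 19 mm behind it; z points along the fingers, y is the line along which they close (so a half turn about z gives the same grasp; the last joint's range is limited). The gripper opens to 93 mm and grips with 3 to 60 N. Pads are 15 mm wide; open, the fingers measure 128 mm over their backs; the gripper's body (75 mm by 188 mm) begins 65 mm behind the grasp point.
Start: joints at [1.135, 0.259, 1.535, -0, 1.348, -0.203], TCP at [126.864, 535.173, 218.653] pointing down, gripper open.
Joint ranges: [-3.14, 3.14], [-0.91, 2.08], [0.19, 2.58], [-1.22, 4.36], [0.22, 2.71], [-3.12, 3.12]. Speed limits (rad/s): [2.57, 2.57, 3.14, 3.14, 3.14, 3.14].

INTERFACE

Orientations are given as [roll, pitch, yaw] about the fixed x, y, z axes, in that order (R = Rz(yaw) Ry(pitch) Rx(roll)).
In Python, from bench import robot gives the robot as it stands. The module is installed in compiled form; this text tells all that it offers. Calls block until the motion is done:
- robot.move_ptp(position, orientation): joint-space move of the TCP to a pose.
- robot.move_linear(position, ori=None, speed=150, f_stop=None): straight line of the TCP; ori=None keeps the orientation; speed is the mean speed in mm/s. With f_stop (N) it stops when the force on the tool has changed by that much, and returns True; else False.
- robot.move_j(angles): joint-space move.
- robot.move_gripper(opening): opening from 0.0 (shut) to 1.0 (fully open); the grip force is fixed at half the most; returns when the fingers have stopped.
- robot.sleep(seconds).
- robot.inverse_kinematics(position, orientation): joint angles nearest the present ones, or None.
- robot.get_image(name): name is "side" or "top"; returns a dict with "img" (480x640x3 uint8, blue, green, red), "fovy" (degrees; the focal length in pixels is half the picture's height over the tangent of half this angle, whatever the lens; pixels are square), "cx", "cy" (the principal point, pixels), "eye" and "orientation" of the camera in the world. Camera axes: x right, y down, z forward; pixel columns grow to the right and rows downward; lengths in mm; the calibration is good to about 2 mm. A picture is of the moment at which its call begins. There is no depth.
A pose or a line that the arm cannot do raises robot.MotionError and nothing moves.
- robot.hand_in(): hands the job in; it is judged then, once.
Readings, each from a call of its own:
- robot.current_t(): time.
- robot.current_qpos(): joint angles.
- robot.current_joint_vel(): joint speeds.
- robot.current_joint_efforts(): joint torques, N m.
- robot.current_tcp_pos(): TCP position.
- robot.current_eef_rot(): TCP orientation.
- robot.current_contact_force(): force on the tool from outside, world axes, zero at the start.
- robot.current_ft_torque(): the same for the moment, N m.
- robot.current_gripper_width(): opening from 0.0 (shut) to 1.0 (fully open).
- robot.current_finger_force(): force on a finger pad.
Only numpy, scipy, OpenCV 4.12 (cv2) and the standard library are available. Lean on these libraries where they do the work, as an engineer would, in place of code of your own. Each camera call takes 0.05 s, during which the arm holds its last target. There are 200 camera calls.

## Working session

There is one attempt and no reset: what is moved stays moved. The work goes in short steps, each a Python script; the robot and the scene stay as the last script left them, time stands still between calls to the robot, and variables do not carry over. Pictures are saved under pics/ and viewed, at most 10 in all, crops included, and the job is handed in when it is done.

```bash
mkdir -p pics; python3 - <<'E'
from bench import robot
import cv2
for n in("top","side"):
    d=robot.get_image(n); cv2.imwrite(f"pics/{n}0.png",d["img"])
    print(n,d["fovy"],d["cx"],d["cy"],d["eye"],d["orientation"],robot.current_t())
E
```

```text
top 45.2055883252737 322.98151164697 241.0959062612434 [ 481.20059714    5.48326896 1460.60698437] [-3.06589176  0.02882447 -1.60077423] 0.05
side 52.0297692238704 316.676611217509 252.1667588953753 [  544.46373332 -1027.35747413   964.93567045] [-2.22566145  0.0236581  -0.0791646 ] 0.1
```

View pics/top0.png

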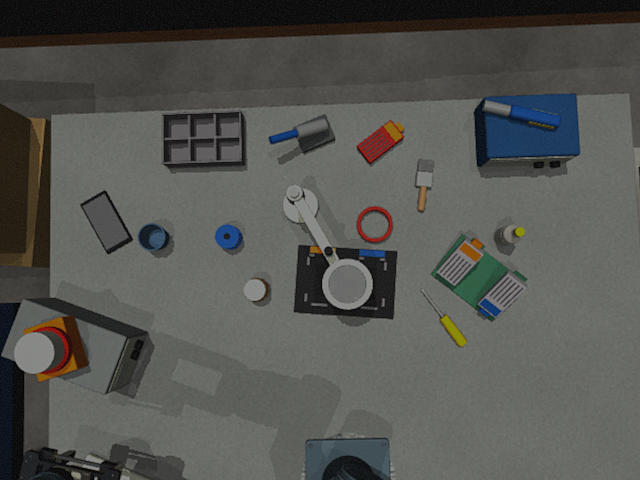

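View pics/side0.png

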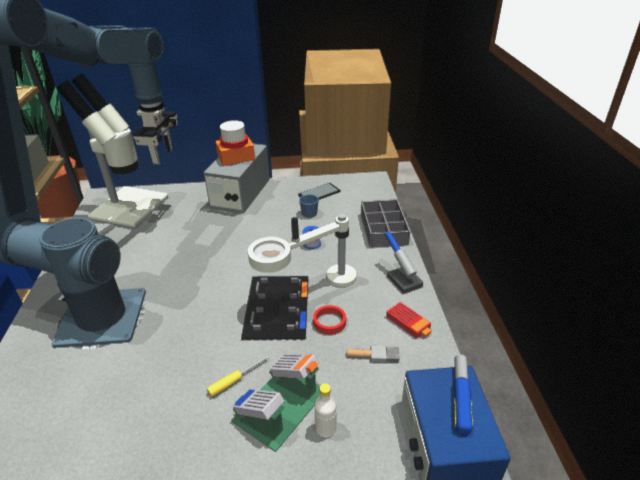

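Candidates: the orange module at top (460,260) on the left rail with its tab up-slope at (477,243). The blue module at (502,295) on the right rail with its tab down-slope at (487,310). The look-alike is a red block with an orange end at (381,142), off the stand, so I reject it. Now a close crop to check.

```bash
python3 - <<'E'
import cv2,numpy as np
t=cv2.imread("pics/top0.png");s=cv2.imread("pics/side0.png")
f=lambda im,x,y,w,h,k:cv2.resize(im[y:y+h,x:x+w],None,fx=k,fy=k,interpolation=cv2.INTER_CUBIC)
a=np.hstack([f(t,425,225,133,100,3),f(t,275,170,133,100,3)])
b=np.hstack([f(s,220,340,133,100,3),f(s,225,210,133,100,3)])
a=np.hstack([f(t,425,225,110,100,4)[:300],f(t,280,180,90,75,4)])
a=np.hstack([f(t,425,225,100,100,4),f(t,290,220,100,100,4)])[:400]
cv2.imwrite("pics/cropA.png",f(a,0,0,800,400,1))
b=np.hstack([f(s,225,340,100,110,4),f(s,235,260,100,110,4)])
cv2.imwrite("pics/cropB.png",b)
E
```

```text
(no output)
```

View pics/cropA.png

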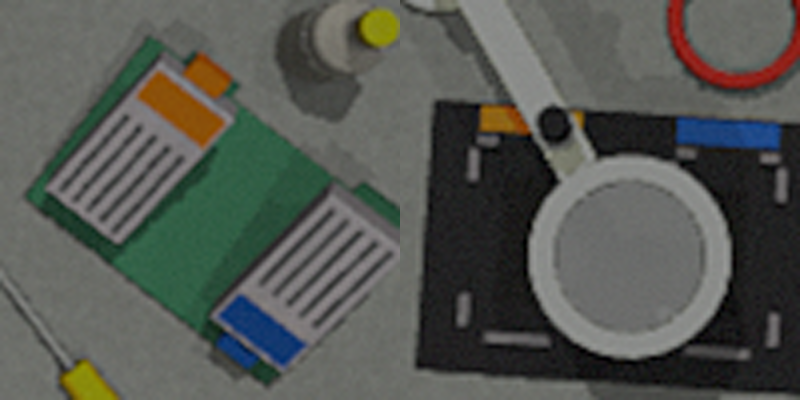

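View pics/cropB.png

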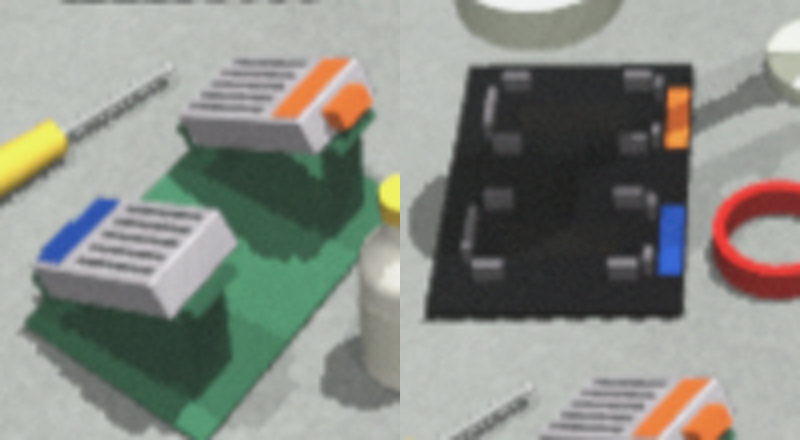

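Both crops confirm the choice. Orange's tab points up the slope and blue's points down it, and the orange strip is on the left bay and the blue on the right. Crop A shows the handle top at about (554,124) and the head centre at about (630,257). Next I fit the poses from the picked corners.

```bash
cat > h.py <<'E'
import numpy as np, json
from scipy.optimize import least_squares
from scipy.spatial.transform import Rotation as Ro
CAM={"top":(45.2055883252737,322.98151164697,241.0959062612434,[481.20059714,5.48326896,1460.60698437],[-3.06589176,0.02882447,-1.60077423]),
"side":(52.0297692238704,316.676611217509,252.1667588953753,[544.46373332,-1027.35747413,964.93567045],[-2.22566145,0.0236581,-0.0791646])}
def proj(c,P):
    fv,cx,cy,e,o=CAM[c]; f=240/np.tan(np.radians(fv/2))
    p=(np.atleast_2d(P)-e)@Ro.from_euler('xyz',o).as_matrix()
    return p[:,:2]/p[:,2:]*f+[cx,cy]
def ray(c,px,z):
    fv,cx,cy,e,o=CAM[c]; f=240/np.tan(np.radians(fv/2))
    d=Ro.from_euler('xyz',o).as_matrix()@[(px[0]-cx)/f,(px[1]-cy)/f,1]
    return np.array(e)+d*(z-e[2])/d[2]
def fit(model,obs,x0):
    "obs: {cam:(local pts, pixels)}; model(x)->(R,t)"
    def r(x):
        R,t=model(x)
        return np.concatenate([(proj(c,np.array(L)@R.T+t)-px).ravel() for c,(L,px) in obs.items()])
    s=least_squares(r,x0,loss='soft_l1',x_scale=[100,100,1]); return s.x,r(s.x).reshape(-1,2)
Rz=lambda a:Ro.from_euler('z',a).as_matrix()
def tray_m(x): return Rz(x[2]),np.array([x[0],x[1],10.])
S=np.radians(32)
def mod_m(x,up=1): # x: underside centre, yaw of module's x axis; up=+1 tab upslope
    return Rz(x[2])@Ro.from_euler('y',-up*S).as_matrix(),np.array([x[0],x[1],62.])
def crop(pts,ox,oy,k=4): return (np.array(pts,float)+.5)/k-.5+[ox,oy]
E
python3 - <<'E'
from h import *
T=[[85,125,0],[-85,125,0]]
A=crop([(435,100),(418,368)],190,220)  # second panel starts at col 400 -> ox=290-100
A=np.vstack([A,[(397,250.5),(393.5,318.5)]])
B=crop([(472,67),(692,67),(682,317),(428,318)],235-100,260)
x,r=fit(tray_m,{"top":([[85,125,0],[-85,125,0],[85,-125,0],[-85,-125,0]],A),"side":([[-85,125,0],[85,125,0],[85,-125,0],[-85,-125,0]],B)},[480,0,0])
print("tray",x,r.round(1).tolist())
top=[[55,28,24],[55,-28,24],[-55,-28,24],[-55,28,24]]
x,r=fit(lambda x:mod_m(x,1),{"top":(top,crop([(165,55),(234,105),(118,243),(48,188)],425,225)),"side":([top[3],top[2],top[1],top[0]],crop([(228,60),(183,120),(315,128),(355,60)],225,340))},[550,-350,-.7])
print("O",x,r.round(1).tolist())
# blue: x axis down-slope; x+ corners low
x,r=fit(lambda x:mod_m(x,-1),{"top":([top[0],top[1],top[2]],crop([(297,368),(215,312),(335,185)],425,225)),"side":([top[1],top[0],top[3],top[2]],crop([(78,200),(35,265),(155,290),(212,210)],225,340))},[500,-430,2.4])
print("B",x,r.round(1).tolist())
h=ray("top",crop([(630,257)],190,220)[0],207); k=ray("top",crop([(554,124)],190,220)[0],270); b=ray("top",(300.,207),18); p=ray("top",(294,191.5),235)
print("head",h,"handle",k,"base",b,"posttop",p, np.linalg.norm((h-k)[:2]))
print("handle side",ray("side",(295,219.5),270),"head side",ray("side",(269.5,249.5),207))
E
```

```text
tray [ 4.89931833e+02 -1.13324219e+01 -9.31081722e-02] [[0.5, -0.3], [0.2, 0.3], [1.0, -0.1], [0.8, -0.1], [-0.6, -1.0], [0.6, -1.5], [0.5, -2.0], [-0.9, -1.9]]
O [ 536.49662213 -291.27318061   -0.64955043] [[-1.1, -0.0], [1.6, 1.4], [2.7, -0.4], [1.0, -0.1], [2.0, -0.8], [-0.8, 0.1], [-1.7, -1.4], [2.3, -1.3]]
B [ 455.67643048 -387.37657344    2.46566272] [[-1.0, 0.7], [0.5, 0.6], [0.3, 0.9], [5.3, -0.4], [-0.8, 1.3], [0.3, -0.5], [3.0, 0.0]]
head [482.75570994 -10.76450484 207.        ] handle [552.4236571   27.04020309 270.        ] base [680.02304765  99.20983393  18.        ] posttop [684.11556214  97.1202098  235.        ] 79.26423406931615
handle side [555.56866966  18.49450949 270.        ] head side [485.46241008 -17.31583119 207.        ]
```

```bash
cat >> h.py <<'E'
import cv2
from scipy.optimize import minimize
from scipy.ndimage import map_coordinates
def edgefit(cam,img,model,edges,x0,sig=1.0,step=(4,4,.04)):
    "refine model pose so that its edges lie on strong image gradients (normal direction)"
    g=cv2.GaussianBlur(img.astype(np.float32),(0,0),sig); gx=cv2.Sobel(g,-1,1,0)/8; gy=cv2.Sobel(g,-1,0,1)/8
    u=np.linspace(.06,.94,40)[:,None]
    def cost(x):
        R,t=model(x); s=0
        for a,b in edges:
            pa,pb=proj(cam,np.array([a,b],float)@R.T+t); p=pa+(pb-pa)*u
            n=np.array([pa[1]-pb[1],pb[0]-pa[0]]); n/=np.linalg.norm(n)
            v=sum(map_coordinates(gx[...,c],p.T[::-1],order=1)*n[0]+map_coordinates(gy[...,c],p.T[::-1],order=1)*n[1] for c in range(3))
            s-=abs(np.mean(v))
        return s/len(edges)
    best=None
    for k in (1,.5,.25):
        x0=np.array(x0,float); sx=np.vstack([x0]+[x0+k*np.eye(3)[i]*step[i] for i in range(3)])
        r=minimize(cost,x0,method='Nelder-Mead',options=dict(initial_simplex=sx,xatol=1e-3,fatol=1e-4,maxiter=400))
        x0=r.x
    return r.x,-r.fun
def loop(P): return [(P[i],P[(i+1)%len(P)]) for i in range(len(P))]
TRAY=loop([[85,125,0],[85,-125,0],[-85,-125,0],[-85,125,0]])
MOD=loop([[55,28,24],[55,-28,24],[-55,-28,24],[-55,28,24]])
E
python3 - <<'E'
from h import *
for c in("top","side"):
    im=cv2.imread(f"pics/{c}0.png")
    print(c,"tray",*edgefit(c,im,tray_m,TRAY,[490,-11,-.093]))
    print(c,"O",*edgefit(c,im,lambda x:mod_m(x,1),MOD,[537,-291,-.68]))
    print(c,"B",*edgefit(c,im,lambda x:mod_m(x,-1),MOD,[456,-387,2.46]))
    for s in (1,-1):   # stand base plate outline
        pass
    SB=loop([[65,95,0],[65,-95,0],[-65,-95,0],[-65,95,0]])
    for z in (4,8): print(c,"stand",z,*edgefit(c,im,lambda x:(Rz(x[2]),np.array([x[0],x[1],z])),SB,[496,-340,-.69]))
E
```

```text
top tray [ 4.89612930e+02 -8.44194026e+00 -9.21090586e-02] 64.80128995118635
top O [ 533.96623425 -288.32001077   -0.70166961] 50.873879034935214
top B [ 453.32988878 -382.71716632    2.43291642] 30.502619763711508
top stand 4 [ 491.44837702 -336.11429829   -0.69698619] 23.07425316803997
top stand 8 [ 500.19275438 -342.91286342   -0.7118672 ] 20.449717184958843
side tray [ 4.89468444e+02 -1.80946651e+01 -9.64350842e-02] 90.85490527770403
side O [ 537.19851054 -292.52467049   -0.67313028] 36.09061672620439
side B [ 451.15191533 -384.42974653    2.46077308] 39.657409684717365
side stand 4 [ 490.36402219 -342.11483087   -0.70043575] 39.21522468683638
side stand 8 [ 490.62419429 -344.56057668   -0.69847114] 39.77867959103068
```

```bash
cat >> h.py <<'E'
from bench import robot
H=np.array([684.2,98.0]); PI=np.pi
def lamp_pose(phi,z=231.): # phi: direction of arm from hinge (rad)
    p=H+150*np.array([np.cos(phi),np.sin(phi)]); return [p[0],p[1],z],[PI,0,(phi-PI)]
def st(m=""): print(m,"t",round(robot.current_t(),2),"tcp",np.round(robot.current_tcp_pos(),1),"q6",round(robot.current_qpos()[5],2),"F",np.round(robot.current_contact_force(),1),"w",round(robot.current_gripper_width(),3))
def swing(a,b,n):
    for f in np.linspace(a,b,n+1)[1:]:
        p,o=lamp_pose(f); robot.move_linear(p,o,speed=130)
E
python3 - <<'E'
from h import *
a=np.radians(208.5); 
for f in (a,a-1.4):
    for dy in(0,PI):
        p,o=lamp_pose(f); o[2]+=dy; q=robot.inverse_kinematics(p,o); print(None if q is None else np.round(q,2))
p=robot.current_tcp_pos(); robot.move_linear([p[0],p[1],320],speed=250)
p,o=lamp_pose(a,320); robot.move_ptp(p,o); st("above")
p,o=lamp_pose(a); print(robot.move_linear(p,o,speed=120,f_stop=10)); st("at")
robot.move_gripper(0); st("grip")
cv2.imwrite("pics/side1.png",robot.get_image("side")["img"])
E
```

```text
[-0.15  0.26  1.51 -0.    1.38  0.92]
[-0.15  0.26  1.51  0.    1.38 -2.22]
[ 0.17  0.4   1.31 -0.    1.44  2.65]
[ 0.17  0.4   1.31  0.    1.44 -0.5 ]
above t 3.02 tcp [552.3  27.4 320.1] q6 0.92 F [ 0.8 -0.2  0.7] w 1.003
False
at t 3.91 tcp [552.9  26.5 231.8] q6 0.92 F [ 0.5 -0.8 -0.3] w 1.0
grip t 5.07 tcp [552.3  26.5 231. ] q6 0.92 F [ 0.5  0.3 -0.1] w 0.186
```

```bash
python3 - <<'E'
from h import *
a=np.radians(208.5)
swing(a,a-.4,2); st(); swing(a-.4,a-1.4,5); st("swung")
robot.move_gripper(0.6); p,o=lamp_pose(a-1.4,330); robot.move_linear(p,o,speed=250); st("up")
robot.move_ptp([430,-200,330],[PI,0,-.7]); st()
for n in("top","side"): cv2.imwrite(f"pics/{n}2.png",robot.get_image(n)["img"])
E
```

```text
t 5.88 tcp [534.7  83.1 231. ] q6 1.42 F [-1.9  0.6 -0.3] w 0.191
swung t 7.8 tcp [590.7 217.2 231. ] q6 2.64 F [-6.9  6.8  2. ] w 0.189
up t 9.15 tcp [591.3 215.8 330.1] q6 2.65 F [-0.6  0.8  0.3] w 0.599
 t 10.78 tcp [ 430.4 -199.5  329.8] q6 1.6 F [-0.6 -1.  -0.2] w 0.6
```

View pics/top2.png

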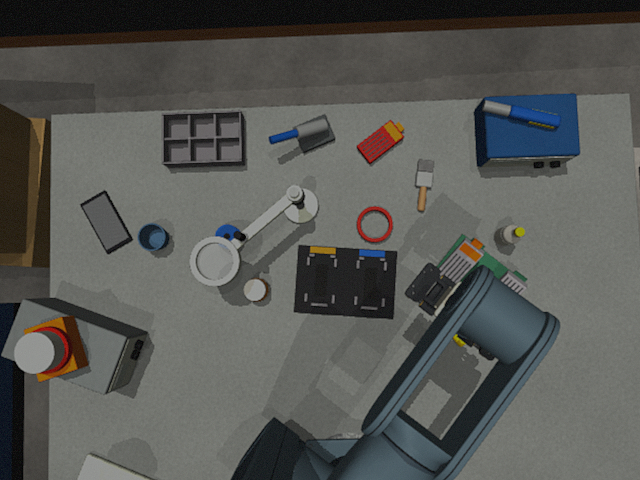

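Top view: the head is at (215,261), left of and clear of the tray at (346,282). Next I refit the tray and check the inverse kinematics variants.

```bash
cat >> h.py <<'E'
Rx180=Ro.from_euler('x',PI).as_matrix()
def tool(R,t,flip,h=3.,off=0.): # tool pose gripping module with pose R,t; TCP h above the underside, off along module x
    Q=R@Rx180@(Rz(PI) if flip else np.eye(3)); return (t+R@[off,0,h]).tolist(),Ro.from_matrix(Q).as_euler('xyz').tolist()
E
python3 - <<'E'
from h import *
x,s=edgefit("top",cv2.imread("pics/top2.png"),tray_m,TRAY,[489.6,-8.4,-.092]); print("tray top",x,s)
# side tray: visible silhouette = near edge at table level
im=cv2.imread("pics/side2.png")
print("side top-edges", *edgefit("side",im,tray_m,[TRAY[0],TRAY[3],TRAY[2]],[489.6,-8.4,-.092]))
print("side, far/left only",*edgefit("side",im,tray_m,TRAY[0:1]+TRAY[2:4]+[([-85,-125,-10],[85,-125,-10])],[489.6,-12,-.092]))
O=mod_m([534,-288.3,-.705],1); B=mod_m([453.3,-382.7,PI-.707],-1)
for n,(R,t),y in(("O",O,61.9),("B",B,-61.9)):
    bay=np.array([x[0],x[1],10])+Rz(x[2])@[0,62*np.sign(y),0]
    for fl in(0,1):
        for (r,p) in((R,t),(Rz(x[2]),bay)):
            q=robot.inverse_kinematics(*tool(r,p,fl)); print(n,fl,None if q is None else np.round(q,2))
E
```

```text
tray top [ 4.89658399e+02 -8.50894087e+00 -9.44776521e-02] 67.35685421065554
side top-edges [ 4.89869836e+02 -1.43927218e+01 -9.45797086e-02] 95.65111442606674
side, far/left only [ 4.90071617e+02 -1.18388460e+01 -9.09098304e-02] 96.6502334692141
O 0 None
O 0 [-0.12  0.41  1.9  -0.    0.83  1.55]
O 1 None
O 1 [-0.12  0.41  1.9  -0.    0.83 -1.59]
B 0 [-0.98  0.28  2.15  0.69  0.23 -2.48]
B 0 [-0.37  0.4   1.93 -0.    0.82  1.29]
B 1 [-0.98  0.28  2.15  0.69  0.23  0.66]
B 1 [-0.37  0.4   1.93 -0.    0.82 -1.85]
```

```bash
cat >> h.py <<'E'
TR=np.array([489.66,-8.5,-.0945])
MODS={"O":(mod_m([534,-288.3,-.705],1),1,0,62),"B":(mod_m([453.3,-382.7,PI-.707],-1),-1,1,-62)}
D=np.radians(13)
def virt(n,R): return R@Ro.from_euler('y',MODS[n][1]*D).as_matrix()
def pickpose(n,h=4): (R,t),_,fl,_=MODS[n]; p=t+R@[0,0,h]; return tool(virt(n,R),p,fl,0)
def placepose(n,z,dx=0,dy=0,h=4,dyaw=0): # z: underside height above tray floor
    R=Rz(TR[2]); p=np.array([TR[0],TR[1],10+z+h])+R@[dx,MODS[n][3]+dy,0]; return tool(virt(n,R@Rz(dyaw)),p,MODS[n][2],0)
def back(p,o,d): return (np.array(p)-d*Ro.from_euler('xyz',o).as_matrix()[:,2]).tolist()
E
python3 - <<'E'
from h import *
for n in "OB":
    for d in (10,13,16):
        import h; h.D=np.radians(d)
        p,o=pickpose(n)
        for P,Q in((p,o),(back(p,o,70),o),placepose(n,0),placepose(n,60)):
            q=robot.inverse_kinematics(P,Q); print(n,d,None if q is None else np.round(q,2))
E
```

```text
O 10 [-0.67  0.33  1.95 -0.03  0.48  1.63]
O 10 [-0.67  0.19  1.93 -0.02  0.63  1.62]
O 10 [-0.11  0.5   1.75 -0.    1.06  1.55]
O 10 [-0.11  0.42  1.7  -0.    1.19  1.55]
O 13 [-0.67  0.34  1.9  -0.02  0.57  1.62]
O 13 [-0.67  0.22  1.88 -0.02  0.72  1.62]
O 13 [-0.11  0.53  1.71 -0.    1.13  1.55]
O 13 [-0.11  0.45  1.66 -0.    1.26  1.55]
O 16 [-0.67  0.36  1.85 -0.01  0.65  1.61]
O 16 [-0.67  0.24  1.82 -0.01  0.8   1.61]
O 16 [-0.11  0.56  1.66 -0.01  1.2   1.55]
O 16 [-0.11  0.49  1.61 -0.01  1.32  1.55]
B 10 [-0.95  0.3   1.99  0.19  0.48  1.18]
B 10 [-0.96  0.16  1.98  0.16  0.64  1.21]
B 10 [-0.42  0.32  2.08  0.1   0.58 -1.97]
B 10 [-0.42  0.21  2.02  0.08  0.75 -1.95]
B 13 [-0.94  0.32  1.94  0.14  0.56  1.24]
B 13 [-0.95  0.19  1.92  0.12  0.72  1.25]
B 13 [-0.43  0.3   2.13  0.15  0.51 -2.03]
B 13 [-0.43  0.19  2.07  0.12  0.68 -1.99]
B 16 [-0.93  0.34  1.89  0.1   0.64  1.28]
B 16 [-0.94  0.21  1.86  0.09  0.8   1.29]
B 16 [-0.45  0.28  2.17  0.23  0.43 -2.12]
B 16 [-0.45  0.16  2.11  0.17  0.61 -2.05]
```

```bash
sed -i 's/^D=.*/D=np.radians(10)/' h.py; cat >> h.py <<'E'
def pick(n):
    robot.move_gripper(1.0)
    p,o=pickpose(n); robot.move_ptp(back(p,o,80),o)
    print("stop",robot.move_linear(p,o,speed=100,f_stop=8)); st("in")
    robot.move_gripper(0); st("gripped")
    robot.move_linear([p[0],p[1],p[2]+70],speed=120); st("lifted")
E
python3 - <<'E'
from h import *
pick("O")
p,o=placepose("O",90); robot.move_ptp(p,o); p,o=placepose("O",50); robot.move_linear(p,o,speed=150); st("hover")
for n in("top","side"): cv2.imwrite(f"pics/{n}3.png",robot.get_image(n)["img"])
f=lambda im,x,y,w,h,k:cv2.resize(im[y:y+h,x:x+w],None,fx=k,fy=k,interpolation=cv2.INTER_CUBIC)
cv2.imwrite("pics/crop3.png",np.hstack([f(cv2.imread("pics/top3.png"),275,225,130,110,3),f(cv2.imread("pics/side3.png"),225,225,130,110,3)]))
m=lambda x:(Rz(x[2]),np.array([x[0],x[1],60.]))
p,_=placepose("O",50); x0=[p[0],p[1],-.0945]; print("expect",x0)
print("side",*edgefit("side",cv2.imread("pics/side3.png"),m,MOD,x0)); print("top",*edgefit("top",cv2.imread("pics/top3.png"),m,MOD,x0))
E
```

```text
stop False
in t 13.5 tcp [ 532.7 -287.1   65.9] q6 1.63 F [-0.2  1.  -0.2] w 1.001
gripped t 14.18 tcp [ 532.4 -287.    65.5] q6 1.63 F [-1.6  1.3  1.8] w 0.597
lifted t 14.91 tcp [ 531.7 -286.4  134.4] q6 1.62 F [ 0.8  0.4 -2.2] w 0.602
hover t 16.6 tcp [495.3  52.4  64. ] q6 1.55 F [-0.1  0.6 -1.9] w 0.597
expect [495.51028350380994, 53.22336820787609, -0.0945]
side [ 4.95845454e+02  4.72131624e+01 -1.72534902e-01] 37.58805785098651
top [ 4.94049717e+02  5.17940396e+01 -1.32072953e-01] 22.8548890129287
```

View pics/crop3.png

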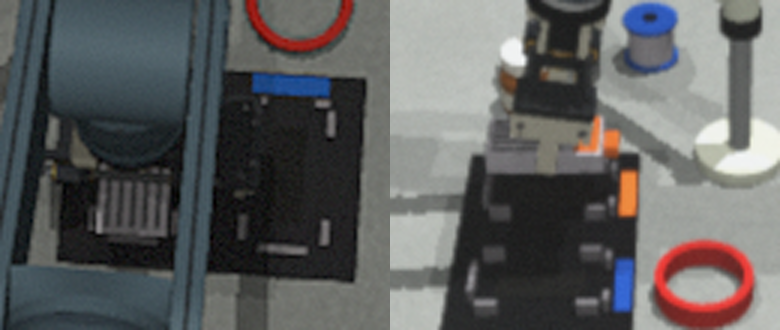

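```bash
python3 - <<'E'
from h import *
m=lambda x:(Rz(x[2]),np.array([x[0],x[1],60.]))
x0=[495.5,53.2,-.0945]
Et=[([-55,28,24],[-55,-28,24]),([-55,28,24],[-12,28,24]),([-55,-28,24],[-12,-28,24])]
Es=[([-55,-28,0],[55,-28,0]),([-55,-28,0],[-55,-28,24]),([-55,-28,24],[-55,28,24]),([55,-28,0],[55,-28,24]),([-55,-28,24],[-12,-28,24])]
it=cv2.imread("pics/top3.png"); is_=cv2.imread("pics/side3.png")
for s in(.7,1,1.4):
    print("top",*edgefit("top",it,m,Et,x0,sig=s),"side",*edgefit("side",is_,m,Es,x0,sig=s,step=(2,2,.02)))
# same-camera reference: tray in side
print(*edgefit("side",is_,tray_m,TRAY[0:1]+TRAY[1:2],[489.6,-12,-.093]))
E
```

```text
top [ 4.95050135e+02  5.24349964e+01 -1.05291629e-01] 61.474677559713825 side [ 4.95889309e+02  5.22798591e+01 -9.46020789e-02] 55.09577274235157
top [ 4.94449988e+02  5.21965107e+01 -1.19043939e-01] 47.8948528122204 side [ 4.95931871e+02  5.22550254e+01 -9.16301097e-02] 47.26215549491943
top [ 4.93293476e+02  5.22004934e+01 -1.35399521e-01] 35.36355845872048 side [ 4.96061172e+02  5.23311026e+01 -8.80540373e-02] 37.94539939467705
[ 4.89572808e+02 -1.88129801e+01 -9.26829189e-02] 96.12810816413882
```

The module seen by both cameras sits about 0.9 mm right of where it should, so I apply dy=+0.7 and place it.

```bash
cat >> h.py <<'E'
def place(n,dx=0,dy=0,dyaw=0):
    p,o=placepose(n,18,dx,dy,dyaw=dyaw); robot.move_linear(p,o,speed=120)
    p,o=placepose(n,-1.5,dx,dy,dyaw=dyaw); s=robot.move_linear(p,o,speed=40,f_stop=7); st("down %s"%s)
    return s,robot.current_tcp_pos()[2]-14
E
python3 - <<'E'
from h import *
s,z=place("O",0,.7); print("underside above floor",z)
if z<2.5:
    robot.move_gripper(.8); p,o=placepose("O",0,0,.7); robot.move_linear(back(p,o,100),o,speed=200); st("released")
    cv2.imwrite("pics/side4.png",robot.get_image("side")["img"])
E
```

```text
down True t 17.59 tcp [495.6  54.   13.4] q6 1.55 F [-0.2  0.1  3.6] w 0.604
underside above floor -0.6479494053210821
released t 18.8 tcp [512.1  52.4 111.8] q6 1.55 F [-0.4  0.4 -0.7] w 0.795
```

```bash
python3 - <<'E'
from h import *
p=robot.current_tcp_pos(); robot.move_linear([p[0]-20,p[1]-60,220],speed=250)
pick("B")
p=robot.current_tcp_pos(); robot.move_linear([p[0],p[1],190],speed=200)
p,o=placepose("B",120); robot.move_ptp(p,o); p,o=placepose("B",50,0,.7); robot.move_linear(p,o,speed=150); st("hover")
for n in("top","side"): cv2.imwrite(f"pics/{n}5.png",robot.get_image(n)["img"])
f=lambda im,x,y,w,h,k:cv2.resize(im[y:y+h,x:x+w],None,fx=k,fy=k,interpolation=cv2.INTER_CUBIC)
cv2.imwrite("pics/crop5.png",np.hstack([f(cv2.imread("pics/top5.png"),275,225,130,110,3),f(cv2.imread("pics/side5.png"),225,225,130,110,3)]))
m=lambda x:(Rz(x[2]),np.array([x[0],x[1],60.]))
x0=[p[0],p[1],-.0945]; print("expect",x0)
Es=[([-55,-28,0],[55,-28,0]),([-55,-28,0],[-55,-28,24]),([-55,-28,24],[-55,28,24]),([55,-28,0],[55,-28,24]),([-55,-28,24],[-12,-28,24])]
for s in(.7,1): print("side",*edgefit("side",cv2.imread("pics/side5.png"),m,Es,x0,sig=s,step=(2,2,.02)))
E
```

```text
stop False
in t 22.37 tcp [ 451.9 -381.4   65.8] q6 1.18 F [-0.5  0.   0.6] w 1.0
gripped t 23.04 tcp [ 451.6 -381.4   65.5] q6 1.18 F [-0.7  0.7  2.1] w 0.597
lifted t 23.77 tcp [ 451.2 -380.7  134.4] q6 1.23 F [-0.4  1.  -2.7] w 0.6
hover t 27.51 tcp [484.3 -69.8  64.4] q6 -1.95 F [ 0.8 -0.1 -1.2] w 0.602
expect [483.8757680841363, -69.52649147004523, -0.0945]
side [ 4.84475441e+02 -6.94314391e+01 -6.69941130e-02] 45.67598760133698
side [ 4.83141459e+02 -6.93436579e+01 -1.66247482e-02] 38.612006318024804
```

View pics/crop5.png

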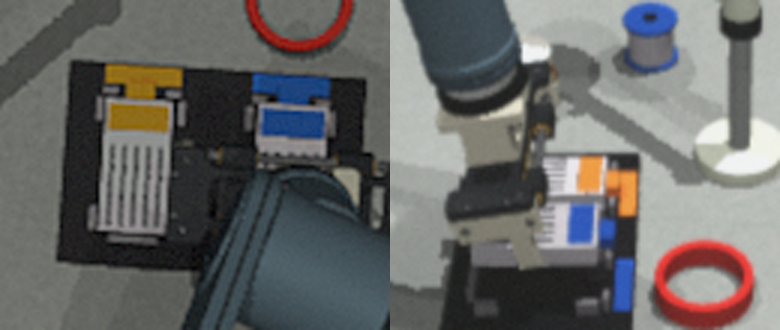

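The crop shows orange lying flat in its bay with its tab in the gap. Blue is hovering over its own bay with its tab toward the blue strip. Now I place blue.

```bash
python3 - <<'E'
from h import *
m=lambda x:(Rz(x[2]),np.array([x[0],x[1],60.]))
Et=[([55,28,24],[55,-28,24]),([55,28,24],[25,28,24]),([55,-28,24],[25,-28,24])]
for s in(.7,1): print("top",*edgefit("top",cv2.imread("pics/top5.png"),m,Et,[483.9,-69.5,-.0945],sig=s,step=(2,2,.03)))
s,z=place("B",0,.7); print("underside above floor",z)
if z<2.5:
    robot.move_gripper(.8); p,o=placepose("B",0,0,.7); robot.move_linear(back(p,o,100),o,speed=200); st("released")
E
```

```text
top [ 4.84641825e+02 -6.90137228e+01 -1.17158789e-01] 61.19949148049405
top [ 4.84861673e+02 -6.98916750e+01 -1.06536767e-01] 46.858130685502296
down True t 28.49 tcp [483.9 -69.6  13.8] q6 -1.97 F [-0.3  0.4  2.5] w 0.6
underside above floor -0.24036537493961418
released t 29.69 tcp [466.3 -67.8 112. ] q6 -1.95 F [-0.1  1.1 -0.3] w 0.802
```

```bash
cat >> h.py <<'E'
def lamp_pose2(phi,z=231.): p,o=lamp_pose(phi,z); o[2]+=PI; return p,o
E
python3 - <<'E'
from h import *
a=np.radians(208.5); e=np.radians(208.0)
p=robot.current_tcp_pos(); robot.move_linear([p[0]-20,p[1],330],[PI,0,PI-.3],speed=250); 
cv2.imwrite("pics/side6.png",robot.get_image("side")["img"])
p,o=lamp_pose2(a-1.4,330); robot.move_ptp(p,o); st("above")
robot.move_gripper(.75)
p,o=lamp_pose2(a-1.4); print(robot.move_linear(p,o,speed=120,f_stop=10)); robot.move_gripper(0); st("grip")
for f in np.linspace(a-1.4,e,8)[1:]:
    p,o=lamp_pose2(f); robot.move_linear(p,o,speed=110)
st("back"); robot.sleep(.3); robot.move_gripper(.5); p,o=lamp_pose2(e,330); robot.move_linear(p,o,speed=200)
robot.move_ptp([330,-330,350],[PI,0,PI-.7]); st("away")
for n in("top","side"): cv2.imwrite(f"pics/{n}7.png",robot.get_image(n)["img"])
im=cv2.imread("pics/top7.png"); g=cv2.medianBlur(cv2.cvtColor(im,cv2.COLOR_BGR2GRAY),3)
c=cv2.HoughCircles(g[230:340,290:410],cv2.HOUGH_GRADIENT,1.2,50,param1=80,param2=15,minRadius=21,maxRadius=29)
for q in (c[0] if c is not None else []):
    h=ray("top",q[:2]+[290,230],207); print(q, h, Rz(TR[2]).T@[h[0]-TR[0],h[1]-TR[1],0])
f=lambda im,x,y,w,h,k:cv2.resize(im[y:y+h,x:x+w],None,fx=k,fy=k,interpolation=cv2.INTER_CUBIC)
cv2.imwrite("pics/crop7.png",np.hstack([f(im,275,180,130,150,3),f(cv2.imread("pics/side7.png"),225,200,130,150,3)]))
E
```

```text
above t 31.98 tcp [591.1 215.  329.6] q6 -0.5 F [0.5 0.1 0.3] w 0.796
False
grip t 34.17 tcp [591.3 215.8 230.9] q6 -0.5 F [ 0.5  0.5 -0.2] w 0.186
back t 37.08 tcp [553.2  28.5 231. ] q6 -2.21 F [ 5.5  0.4 -3.6] w 0.187
away t 40.26 tcp [ 330.5 -329.5  349.8] q6 -1.9 F [ 0.1  0.2 -0.4] w 0.499
[54.600002 51.000004 28.32    ] [489.13242561  -5.50307756 207.        ] [-0.80800829  2.93376916  0.        ]
```

View pics/crop7.png

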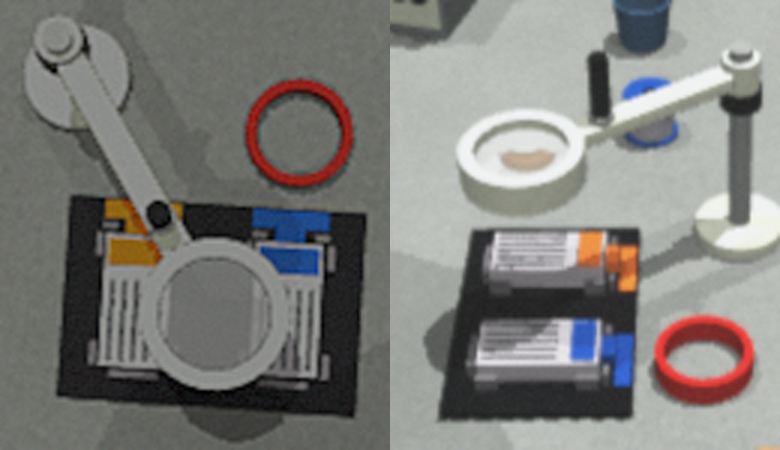

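The final crop shows both modules flat in their own bays with tabs in the gaps. The lamp head, at about (346.7,284.7) in the full image, is within about 2 mm of the line midway between the bays. The robot is clear.

```bash
python3 -c "
from bench import robot
print(robot.hand_in(), robot.current_t())"
```

```text
the job is handed in; nothing more can be done
the job is handed in; nothing more can be done
```

The job is handed in after about 40 s of the 72 s: both modules lie flat in their own-colour bays with their tabs in the gaps, and the ring light is back over the tray (about 2 mm off the midline between the bays) and released.

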